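Hold a pinch roller up to the inspection mirror with tongs

ROBOT

A 7-joint arm with a two-finger parallel gripper is mounted at the origin on the work surface. World frame = base frame: x ahead of the robot, y to its left, z up, the work surface at z = 0. Lengths are in m, angles in rad, forces in N, time in s.
With the tool pointing down it reaches from about 0.425 to 0.875 m from the base axis. Payload 8.4 kg.
Tool frame: the origin (TCP) lies at the very end of the fingers, on their centre line; the grasp point (between the pads) lies 19 mm behind it; z points along the fingers, y is the line along which they close (so a half turn about z gives the same grasp; the last joint's range is limited). The gripper opens to 85 mm and grips with 20 to 120 N. Pads are 22 mm wide; open, the fingers measure 114 mm over their backs; the gripper's body (76 mm by 85 mm) begins 54 mm behind the grasp point. The pads swing forward as they close: fully open they stand 13 mm farther back than shut.
Start: joints at [-1.341, 0.333, 0.04, 1.465, -0.013, 1.343, -0.059], TCP at [0.21, 0.615, 0.197] pointing down, gripper open.
Joint ranges: [-2.58, 2.58], [-0.38, 2.09], [-1.3, 1.39], [0.25, 2.4], [-1.5, 4.64], [0.08, 2.09], [-2.65, 2.65]. Speed limits (rad/s): [2.22, 2.22, 2.79, 2.79, 3.14, 3.14, 3.14].

INTERFACE

Orientations are given as a rotation vector (axis times angle).
In Python, from bench import bot gives the robot as it stands.
- The arm moves only by the shell command python3 -m crank 'ROWS' [FORCE]. ROWS is JSON, a list that holds one entry, the list of rows, each a list of 7 numbers: the shift along the tool's x, y, z scaled (see below), then the turn, a rotation vector about the tool's x, y, z scaled (see below), then the opening, from -1 (shut) to 1 (fully open). A call has 1 to 5 rows; each row shifts and turns the commanded pose from where the row before left it, along the tool's axes as they then stand; what a row does not reach is not made up. The controller multiplies each number of a shift by 0.04 m and each number of a turn by 0.15 rad. A row lasts 1/10 s, in which the tool goes at most 50 mm and 8.59 degrees, less where a joint would pass 70% of its speed; a pose out of reach is approached as far as the arm can. A call with a number of a shift or a turn outside -1 to 1 is refused whole. A call with a gripper value outside its range is refused whole. The fingers move at their own pace and stop on an object; FORCE is the grip in N (left out, the last holds). Time passes only in rows, so rows that do not move let the fingers close. It gives the time, the measured TCP pose, the force, the opening and the grip force at its end, in the units of the state.
- bot.get_state(): the state, without advancing time (a new reading comes with each control period).
- bot.read_camera(name): name is "side" or "top"; returns a dict with "color" (384x512x3 uint8, red, green, blue), "mtx" (3x3 intrinsics, pixels), "position" and "orientation" of the camera in the world. Camera axes: x right, y up, looking along -z (the intrinsics and any distortion apply to the point x, -y, -z); pixel columns grow to the right and rows downward; lengths in m; the calibration is good to about 2 mm. A picture is of the moment at which its call begins. There is no depth.
- bot.finish_job(): hands the job in; it is judged then, once.
The state is a dict: "clock": time; "joint_positions": joint angles; "dq": joint speeds; "joint_torque": joint torques, N m; "ee_pos": TCP position; "eef_rot": TCP orientation; "wrist_force": force on the tool from outside, world axes, zero at the start; "torque": the same for the moment, N m; "grip_width": opening from 0.0 (shut) to 1.0 (fully open); "grasp_force": force on a finger pad.
Only numpy, scipy, OpenCV 4.12 (cv2) and the standard library are available. Lean on these libraries where they do the work, as an engineer would, in place of code of your own. Each camera call takes 0.05 s, during which the arm holds its last target. There are 200 camera calls.

TASK

First take the inspection mirror out of its blue rack and lean it, tilted back and centred, against the front of the dark steel block, foot on the bench. Then pick up the sprung tongs, close them on the black pinch roller standing on the brass reel table (the cleaned roller must only be touched with the tongs, never by the gripper) and hold it up in front of the middle of the leaning mirror, about 7 cm before it, well off the bench and no higher than the mirror, touching nothing else. Finish while still holding tongs and roller there, and leave the other things on the bench where they are.

Things in the scene. Friction and masses are not known exactly. Their poses are not given: they have to be found in the camera images.
- mirror: Flat double-sided inspection mirror, 8 thick (its x) x 110 wide (its y) x 130 tall (its z), about 150 g, bright steel face with thin orange edging and a 20 mm black rubber foot strip. Origin: centre of the lower edge; z points up the plate. At the start it stands upright in the rack slot, lower edge 8 mm above the bench, so its top edge is at 138 mm.
- rack: Blue fixed rack, 70 x 90 base. Its slot runs along its own y, 11 mm wide, floor 8 mm above the bench; the two cheeks (8 mm thick) end 38 mm above the bench. Lift the mirror straight up by at least 35 mm to clear them. Origin: centre of the underside.
- stand: Heavy fixed dark steel block, 45 (x) x 70 (y) x 75 tall, with a low 8 mm foot plate behind and beside it (100 wide, from 22.5 before the origin to 37.5 behind). Origin: centre of the block's underside. Its front looks along its own -x, towards the robot side. The mirror leans on its front upper edge.
- stand_front (a point): Point at the middle of the foot of the stand's front face, on the bench; same axes as the stand (x from front to back, y left, z up).
- reel_table: Polished brass disc on a foot, fixed, 64 mm diameter, top face 34 mm above the bench. Origin: centre of the underside.
- roller: Black rubber pinch roller, upright cylinder 24 mm diameter, 22 mm tall, about 30 g, with a brass bush, standing loose on the reel table near its middle. Origin: centre of its underside.
- tongs: U-shaped sprung tongs, 75 g, 16 tall, level on a yellow metal rest, underside 34 mm above the bench. Origin: underside, on the midline at the red grip zone. x points to the jaws, z up; rear end at x = -95, tips at x = +103. The +y arm is rigid with the rear, straight, its outer face flat at y = +23. The -y arm hinges at x = -90, y = -21; its round red boss at x = 0 is its outermost point there.
- tongs_grip (a point): Where to grip the tongs across their y: mid-height of the arms, 8 mm above the tongs' origin. Width here: 57 fully open (sprung there when free), 46 with the arms parallel. A spring pushes the arms open here with 3 N when fully open, 7 N when parallel, so a gripper half closed to about 52 carries the tongs with the jaws open, and 15 to 25 N grips the roller well.
- tongs_jaws (a point): Point on the rigid midline between the two orange jaw pads (26 long, 14 tall), 90 mm ahead of tongs_grip, at the same height. The rigid arm's pad face is at y = +12; the hinged arm's pad face is at y = -12 with the arms parallel (gap 24, just the roller) and at about y = -34 fully open (gap 46). Each mm of closing at tongs_grip closes the jaw gap by 2 mm.
- rest: Fixed yellow metal rest for the tongs: two cross blocks 34 mm tall and 20 wide at x = -78 and x = +58 under the tongs, joined by a 4 mm base strip; the space between them is open for the fingers. Origin: centre of underside, below the tongs' origin; same axes as the tongs at the start.
- shell: Bystander: transparent green cassette shell, 64 x 100 x 12, lying flat. Origin: centre of the underside.
- screwdriver: Bystander: screwdriver, 170 long, lying on the bench. Origin: under its middle.
- cleaner: Bystander: amber bottle with white cap, 48 diameter, 110 tall. Origin: centre of the underside.
Not all that is in view belongs to the job. What is meant by the tongs is not purple, and is the larger of those in its own colour.

How it is judged:
On the way, in this order (a step that is already met when the one before it is completed fails the run):
1. the mirror leans against the front of the steel block, let go (angle between mirror's own z axis and vertical between 0.1 and 0.65 rad and contact force between mirror and stand above 0.02 N and angle between the x axis of mirror and the x axis of stand, either way round below 0.7 rad and x of mirror in the frame of stand_front between -0.075 and -0.008 m and y of mirror in the frame of stand_front between -0.035 and 0.035 m and height (world z) of mirror below 0.012 m and contact force between mirror and the arm below 0.05 N and contact force between mirror and the fingers below 0.05 N), for 0.3 s.
2. the gripper has lifted the tongs off their rest (contact force between the fingers and tongs above 0.5 N and contact force between tongs and rest below 0.02 N and height (world z) of tongs above 0.042 m), for 0.2 s.
3. the tongs have lifted the roller off the reel table (contact force between tongs and roller above 0.5 N and contact force between roller and reel_table below 0.02 N and height (world z) of roller above 0.042 m), for 0.2 s.
At the end, for the whole second after the job is handed in: Mirror released, foot on bench 8-75 mm before the block and within 35 mm of its middle, leaning back 0.10-0.65 rad on it, turned under 0.7 rad. Tongs gripped; roller still in them, underside 45-130 mm up, 35-170 mm before the block, within 55 mm of its middle; both touch nothing else (all of step 1 and linear speed of mirror below 0.02 m/s and contact force between the fingers and tongs above 1 N and contact force between tongs and roller above 0.5 N and contact force between the fingers and roller below 0.05 N and contact force between each of roller, tongs and mirror below 0.02 N and contact force between roller and reel_table below 0.02 N and contact force between tongs and rest below 0.02 N and contact force between each of tongs, roller and stand below 0.02 N and height (world z) of roller between 0.045 and 0.13 m and x of roller in the frame of stand_front between -0.17 and -0.035 m and y of roller in the frame of stand_front between -0.055 and 0.055 m and linear speed of roller below 0.03 m/s); the arm keeps its last pose, push and grip.
It fails at once if the gripper touches the roller (contact force between the fingers and roller above 0.2 N).
It fails at once if the roller is dropped or knocked off the reel table (height (world z) of roller below 0.025 m).
It fails at once if the shell is disturbed (distance of shell from where it was at the start of the episode above 0.03 m).
It fails at once if the screwdriver is disturbed (distance of screwdriver from where it was at the start of the episode above 0.03 m).
It fails at once if the cleaner is disturbed (distance of cleaner from where it was at the start of the episode above 0.03 m).
It also fails if it takes over 51 s, if anything falls off the work surface, if the arm or the gripper's body presses on something with over 40 N, if the wrist force passes 120 N, or if a joint passes its speed limit or range.

## Working session

There is one attempt and no reset: what is moved stays moved. The work goes in short steps, Python scripts to look and compute and a shell command to move; the robot and the scene stay as the last step left them, time stands still between calls to the robot, and variables do not carry over. Pictures are saved under pics/ and viewed, at most 10 in all, crops included, and the job is handed in when it is done.

```bash
mkdir -p pics; ls; python3 - <<'E'
from bench import bot
import cv2,json,numpy as np
s=bot.get_state(); print(s)
for n in("side","top"):
    r=bot.read_camera(n); cv2.imwrite(f"pics/{n}0.png",r["color"][:,:,::-1]); print(n,r["mtx"],r["position"],r["orientation"],[k for k in r])
E
```

```text
pics
{'clock': 0.0, 'joint_positions': array([-1.34117868,  0.33396389,  0.03989104,  1.46628569, -0.01338118,
        1.34327151, -0.0585117 ]), 'dq': array([-0.0002566 , -0.0015813 , -0.00049755,  0.00060733,  0.00041912,
        0.00094123,  0.00186312]), 'joint_torque': array([-5.47899144e-04, -6.58555698e+01,  1.36503942e+00, -4.05569243e+01,
        1.67143968e-02,  1.24450150e-02,  3.76862147e-06]), 'ee_pos': array([0.20978424, 0.61467738, 0.19638024]), 'eef_rot': array([-5.14223394e-01, -3.09908494e+00,  2.60299868e-03]), 'wrist_force': array([-0.67515948, -0.64709952, -0.15938696]), 'torque': array([-0.00921189,  0.04749668, -0.02558774]), 'grasp_force': 0.0, 'grip_width': 1.001436420710905}
side [[474.29414295   0.         255.29067061]
 [  0.         474.29414295 190.60363203]
 [  0.           0.           1.        ]] [0.43800238 1.1350758  0.82356271] [ 0.04624155 -1.41030779 -2.79082545] ['color', 'mtx', 'position', 'orientation']
top [[382.25249117   0.         258.27289283]
 [  0.         382.25249117 191.28809928]
 [  0.           0.           1.        ]] [0.34268357 0.08157019 1.33677784] [ 0.08435222 -0.05851052 -1.54535419] ['color', 'mtx', 'position', 'orientation']
```

View images.

View pics/side0.png

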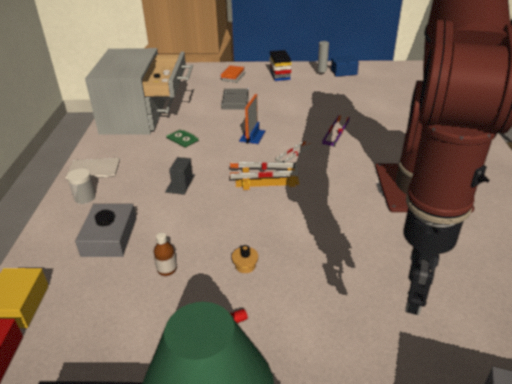

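View pics/top0.png

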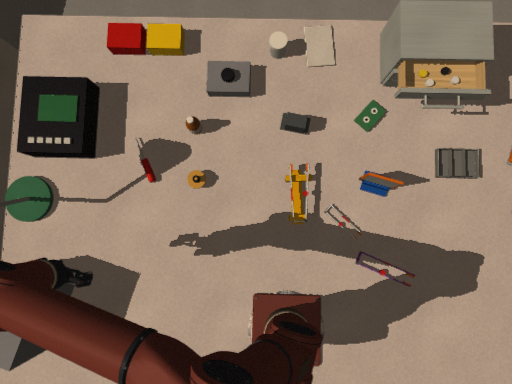

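The side view shows the mirror in its blue rack at (251,120), the tongs on the yellow rest at (264,175), the stand at (180,176) and the roller on brass at (245,255). In the top view the stand is at (296,123), the mirror at (380,181), the tongs at (298,190) and the roller at (197,179). I'll enlarge both.

```bash
python3 - <<'E'
import cv2
t=cv2.imread("pics/top0.png"); s=cv2.imread("pics/side0.png")
cv2.imwrite("pics/topc.png",cv2.resize(t[95:235,260:420],None,fx=5,fy=4.2857 if 0 else 5,interpolation=cv2.INTER_CUBIC)[:600])
cv2.imwrite("pics/sidec.png",cv2.resize(s[85:205,160:310],None,fx=5,fy=5,interpolation=cv2.INTER_CUBIC))
E
```

```text
(no output)
```

View pics/topc.png

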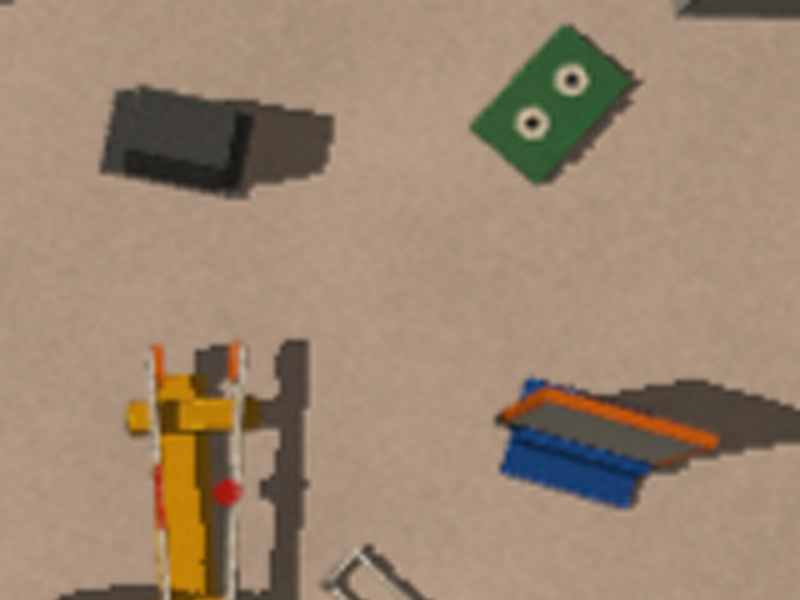

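View pics/sidec.png

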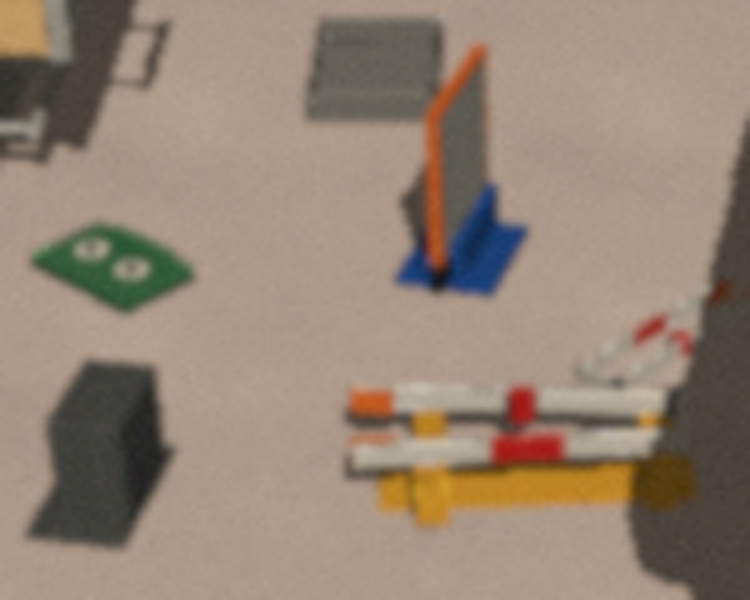

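```bash
python3 - <<'E'
import cv2,numpy as np
t=cv2.imread("pics/top0.png"); s=cv2.imread("pics/side0.png")
def c(im,x,y,g): # 40x30 px ->10x
    a=cv2.resize(im[y:y+30,x:x+40],None,fx=10,fy=10,interpolation=cv2.INTER_CUBIC)
    return np.uint8(255*(a/255.)**g)
m=np.vstack([np.hstack([c(t,276,109,.45),c(s,160,155,.45)]),np.hstack([c(t,177,165,.7),c(s,225,240,.7)])])
cv2.imwrite("pics/mont.png",m)
E
```

```text
(no output)
```

View pics/mont.png

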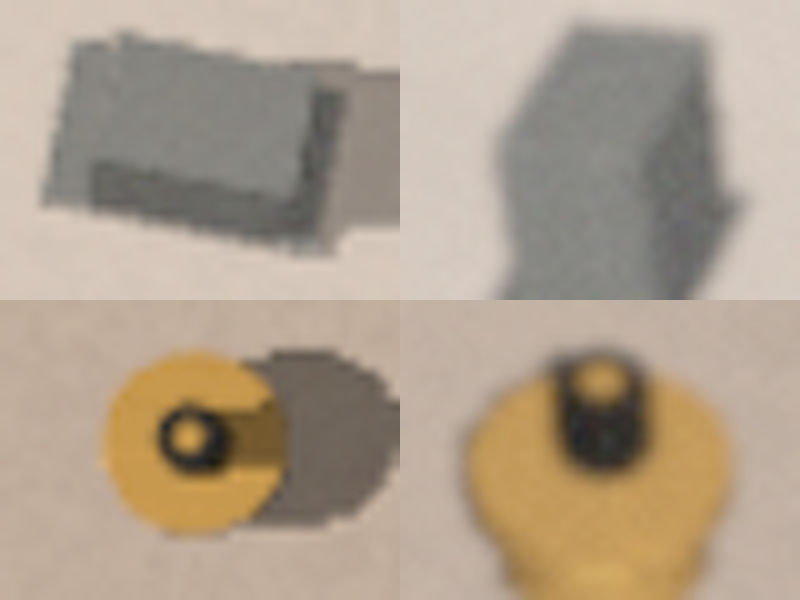

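```bash
cat >geo.py <<'E'
import numpy as np
from scipy.spatial.transform import Rotation as R
from scipy.optimize import least_squares
C={"top":(382.25249117,258.27289283,191.28809928,[0.34268357,0.08157019,1.33677784],[0.08435222,-0.05851052,-1.54535419]),
"side":(474.29414295,255.29067061,190.60363203,[0.43800238,1.1350758,0.82356271],[0.04624155,-1.41030779,-2.79082545])}
def proj(n,P):
    f,cx,cy,p,o=C[n]; q=R.from_rotvec(o).inv().apply(np.atleast_2d(P)-p)
    return np.c_[cx+f*q[:,0]/-q[:,2],cy+f*q[:,1]/q[:,2]]
def fit(lm,x0,free=(1,1,1,1)):
    """lm: list of (cam,local,pixel); pose x,y,z,yaw"""
    free=np.array(free,bool); x0=np.array(x0,float)
    def full(v): x=x0.copy(); x[free]=v; return x
    def res(v):
        x=full(v); r=R.from_euler("z",x[3])
        return np.concatenate([(proj(c,r.apply(l)+x[:3])-p).ravel() for c,l,p in lm])
    s=least_squares(res,x0[free],loss="soft_l1"); return full(s.x).round(4),res(s.x).reshape(-1,2).round(1)
def tri(a,b): return fit([("top",[0,0,0],a),("side",[0,0,0],b)],[.5,0,0,0],(1,1,1,0))
E
python3 - <<'E'
from geo import *
T=lambda u,v:np.array([260+u/5,95+v/5]); S=lambda u,v:np.array([160+u/5,85+v/5])
M=lambda u,v:np.array([276+u/10,109+v/10]); N=lambda u,v:np.array([160+(u-400)/10,155+v/10])
def show(n,f): print(n,f[0],f[1].tolist())
lm=[("top",[0,.055,.13],T(543,395)),("top",[0,-.055,.13],T(717,441)),("side",[0,.055,.13],S(432,115)),("side",[0,-.055,.13],S(482,50)),("top",[0,.055,.02],T(500,415)),("side",[0,.055,0],S(437,288))]
show("mirror",fit(lm,[.6,-.2,0.01,0])); show("mir z.008",fit(lm,[.6,-.2,0.008,0],(1,1,0,1)))
b=.0225;h=.035
lm=[("top",[-b,h,.075],M(93,162)),("top",[-b,-h,.075],M(298,193)),("top",[b,-h,.075],M(318,78)),("top",[b,h,.075],M(120,35)),("top",[-b,.05,.008],M(42,205)),("top",[-b,-.05,.008],M(330,250)),
("side",[b,-h,.075],N(575,25)),("side",[-b,-h,.075],N(705,38)),("side",[-b,h,.075],N(640,170)),("side",[b,h,.075],N(500,140))]
show("stand",fit(lm,[.6,0,0,0])); show("stand z0",fit(lm,[.6,0,0,0],(1,1,0,1)))
lm=[("top",[.103,.023,.016],T(151,346)),("side",[.103,.023,.016],S(346,444)),("top",[0,.020,.016],T(158,497)),("side",[0,.023,.008],S(528,449)),("top",[-.05,.023,.016],T(159,570)),("top",[0,-.031,.016],T(227,492))]
show("tongs",fit(lm,[.4,0,.03,0])); show("tongs z.034",fit(lm,[.4,0,.034,0],(1,1,0,1)))
show("roller top",tri([177+19,165+13.7],[225+20,240+8])); 
show("table top",tri([177+19.5,165+14.4],[225+20,240+16.5]))
for n,z in(("rol",.056),("tab",.034)):
  show(n,fit([("top",[0,0,0],[196,178.7] if n=="rol" else [196.5,179.4])],[.5,.2,z,0],(1,1,0,0)))
E
```

```text
mirror [ 0.5021 -0.2982  0.0051 -0.2611] [[0.3, -0.3], [-0.5, 0.2], [0.0, 0.2], [-0.3, -1.1], [0.2, 0.1], [0.2, 0.6]]
mir z.008 [ 0.5018 -0.2967  0.008  -0.2604] [[0.1, -0.3], [-0.7, 0.2], [0.1, -0.4], [-0.3, -1.7], [-0.0, 0.1], [0.3, 0.1]]
stand [ 0.7019 -0.0207 -0.0074 -0.1573] [[0.2, 0.0], [0.1, 0.5], [0.4, -0.8], [-0.2, -0.1], [0.1, -0.0], [-0.9, 0.3], [-0.6, -0.2], [0.9, -0.2], [0.3, -0.4], [-0.7, 1.3]]
stand z0 [ 0.7003 -0.0187  0.     -0.1502] [[-0.2, -0.0], [-0.2, 0.4], [0.0, -1.0], [-0.7, -0.2], [-0.3, -0.0], [-1.2, 0.2], [-0.5, -1.9], [1.0, -2.0], [0.6, -2.2], [-0.5, -0.4]]
tongs [ 0.4548 -0.0287  0.0318  0.0506] [[-0.4, -0.3], [0.8, -0.1], [0.1, -0.4], [-0.1, 0.1], [-0.5, -0.2], [1.4, 0.2]]
tongs z.034 [ 0.4547 -0.0279  0.034   0.0557] [[-0.8, -0.3], [0.9, -0.4], [-0.1, -0.4], [-0.0, -0.3], [-0.6, -0.2], [1.2, 0.1]]
roller top [0.4987 0.3166 0.0525 0.    ] [[0.0, -0.2], [0.2, 0.0]]
table top [0.4993 0.3193 0.0274 0.    ] [[0.0, -0.2], [0.2, 0.0]]
rol [0.4974 0.3159 0.056  0.    ] [[0.0, 0.0]]
tab [0.4977 0.3181 0.034  0.    ] [[0.0, 0.0]]
```

```bash
cat >plan.py <<'E'
import sys,numpy as np
from bench import bot
from scipy.spatial.transform import Rotation as R
# plan.py x y z heading_of_tool_y_deg tilt_rad [n]: constant row for a screw motion
x,y,z,h,t=map(float,sys.argv[1:6]); n=int(sys.argv[6]) if len(sys.argv)>6 else None
s=bot.get_state(); A=R.from_rotvec(s["eef_rot"]); a=np.radians(h)
B0=np.c_[[-np.sin(a),np.cos(a),0],[np.cos(a),np.sin(a),0],[0,0,-1]]
B=R.from_matrix(B0)*R.from_rotvec([t,0,0])
w=(A.inv()*B).as_rotvec(); d=A.inv().apply(np.array([x,y,z])-s["ee_pos"])
if n is None: n=int(np.ceil(max(np.linalg.norm(d)*1.05/.038,np.linalg.norm(w)/.145,1)))
r=R.from_rotvec(w/n); M=sum((r**k).as_matrix() for k in range(n)); p=np.linalg.solve(M,d)
print("t",s["clock"],"pos",s["ee_pos"].round(4),"wf",s["wrist_force"].round(1),"grip",round(s["grip_width"],3),round(s["grasp_force"],1),"q",s["joint_positions"].round(2))
print("n",n,"row",(np.r_[p/.04,w/n/.15]).round(3).tolist())
E
python3 plan.py .502 -.297 .20 -14.9 0; python3 plan.py .502 -.297 .20 -14.9 0 30
```

```text
t 0.1 pos [0.2098 0.6147 0.1965] wf [-0.6  0.9  0.1] grip 1.004 0.0 q [-1.34  0.33  0.04  1.47 -0.01  1.34 -0.06]
n 27 row [-0.954, -0.202, -0.003, -0.0, 0.0, 0.371]
t 0.1 pos [0.2098 0.6147 0.1965] wf [-0.6  0.9  0.1] grip 1.004 0.0 q [-1.34  0.33  0.04  1.47 -0.01  1.34 -0.06]
n 30 row [-0.859, -0.179, -0.003, -0.0, 0.0, 0.334]
```

```bash
python3 -m crank '[[[-0.86,-0.18,0,0,0,0.334,1],[-0.86,-0.18,0,0,0,0.334,1],[-0.86,-0.18,0,0,0,0.334,1],[-0.86,-0.18,0,0,0,0.334,1],[-0.86,-0.18,0,0,0,0.334,1]]]' 20
python3 plan.py .502 -.297 .20 -14.9 0 25
```

```text
clock: 0.6
ee_pos: [0.3519, 0.5099, 0.1968]
eef_rot: [-0.9, -3.01, 0.001]
wrist_force: [0.6, -0.1, -0.0]
grip_width: 0.997
grasp_force: 0.0
t 0.6 pos [0.3519 0.5099 0.1968] wf [ 0.6 -0.1 -0. ] grip 0.997 0.0 q [-1.16  0.27  0.16  1.55 -0.04  1.32 -0.02]
n 25 row [-0.858, -0.179, -0.003, -0.0, 0.0, 0.333]
```

Tracking is exact; continuing.

```bash

python3 -m crank '[[[-0.86,-0.18,0,0,0,0.333,1],[-0.86,-0.18,0,0,0,0.333,1],[-0.86,-0.18,0,0,0,0.333,1],[-0.86,-0.18,0,0,0,0.333,1],[-0.86,-0.18,0,0,0,0.333,1]]]' >/dev/null
python3 -m crank '[[[-0.86,-0.18,0,0,0,0.333,1],[-0.86,-0.18,0,0,0,0.333,1],[-0.86,-0.18,0,0,0,0.333,1],[-0.86,-0.18,0,0,0,0.333,1],[-0.86,-0.18,0,0,0,0.333,1]]]' >/dev/null
python3 -m crank '[[[-0.86,-0.18,0,0,0,0.333,1],[-0.86,-0.18,0,0,0,0.333,1],[-0.86,-0.18,0,0,0,0.333,1],[-0.86,-0.18,0,0,0,0.333,1],[-0.86,-0.18,0,0,0,0.333,1]]]' >/dev/null
python3 -m crank '[[[-0.86,-0.18,0,0,0,0.333,1],[-0.86,-0.18,0,0,0,0.333,1],[-0.86,-0.18,0,0,0,0.333,1],[-0.86,-0.18,0,0,0,0.333,1],[-0.86,-0.18,0,0,0,0.333,1]]]' >/dev/null
python3 plan.py .502 -.297 .20 -14.9 0 5
```

```text
t 2.6 pos [ 0.5566 -0.1321  0.1971] wf [ 0.7 -0.3  0.9] grip 1.002 0.0 q [-0.44  0.2   0.69  1.69 -0.13  1.3   0.26]
n 5 row [-0.852, -0.181, -0.015, -0.001, 0.0, 0.334]
```

```bash

python3 -m crank '[[[-0.85,-0.18,0,0,0,0.333,1],[-0.85,-0.18,0,0,0,0.333,1],[-0.85,-0.18,0,0,0,0.333,1],[-0.85,-0.18,0,0,0,0.333,1],[-0.85,-0.18,0,0,0,0.333,1]]]' >/dev/null
python3 -m crank '[[[0,0,0,0,0,0,1]]]' >/dev/null
python3 plan.py .502 -.297 .110 -14.9 0 
python3 - <<'E'
from bench import bot
import cv2,numpy as np
I=[bot.read_camera(n)["color"][:,:,::-1] for n in("top","side")]
a=cv2.resize(I[0][140:240,330:430],None,fx=4,fy=4,interpolation=cv2.INTER_CUBIC);b=cv2.resize(I[1][60:160,200:300],None,fx=4,fy=4,interpolation=cv2.INTER_CUBIC)
cv2.imwrite("pics/pre.png",np.hstack([a,b]))
E
```

```text
t 3.2 pos [ 0.4997 -0.3008  0.1975] wf [-0.3  0.1 -0. ] grip 1.0 0.0 q [-0.22  0.25  0.82  1.67 -0.18  1.31  0.36]
n 3 row [0.037, 0.01, 0.729, -0.001, 0.005, -0.014]
```

View pics/pre.png

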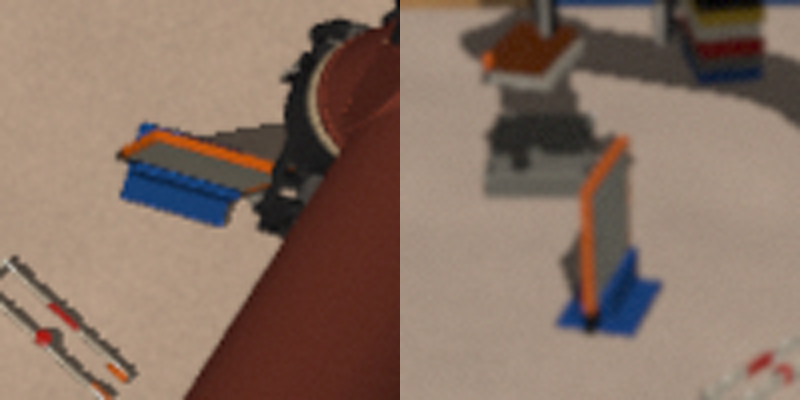

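```bash
python3 - <<'E'
from geo import *
P=np.array([[.4997,-.3008,.1975],[.4997,-.3008,.1475],[.502,-.297,.138],[.502,-.297,.1]])
print(proj("top",P),proj("side",P))
from bench import bot
import cv2
I=bot.read_camera("side")["color"][:,:,::-1]; J=bot.read_camera("top")["color"][:,:,::-1]
cv2.imwrite("pics/pre2.png",np.hstack([cv2.resize(I,(400,300)),cv2.resize(J,(400,300))]))
E
```

```text
[[393.38804769 176.78595491]
 [387.99010696 178.85631505]
 [385.79527957 178.47621924]
 [382.08213649 179.93768767]] [[251.66520881  82.73118492]
 [252.03751041  97.03593546]
 [251.37189026 100.20415971]
 [251.65451349 110.6543015 ]]
```

View pics/pre2.png

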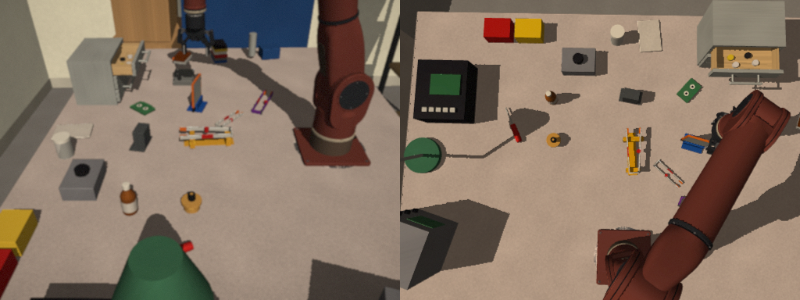

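```bash
python3 - <<'E'
from bench import bot
import cv2,numpy as np
I=bot.read_camera("side")["color"][:,:,::-1]; S=cv2.imread("pics/side0.png")
d=np.abs(I.astype(int)-S).max(2)
for y in range(46,100,2): print(y,''.join('#' if v>80 else '+' if v>40 else '.' for v in d[y,216:290]), )
E
```

```text
46 ............++++.......+++++++++++++++++++++++......+++++.................
48 ............++++......+++++++++++++++++++++++++.....+++++.................
50 ...........++++......++++.++++++++++++++++++++++....+++++.................
52 ...........++++...+++++.......+....+++++++++++++++........................
54 ............++++..++++.....................+++++++++++....................
56 ..................++++.......................+++++++++....................
58 ...................+++.........................+++++++....................
60 ...................+.+..........................+++++.....................
62 ...........+++++##++##+.........................++##+...........++++++++++
64 .........+#########+####++++...................+++#++......+##############
66 ....+++############+########++++...............++#++.....++###############
68 +###################################+++++++....++##+.....++###############
70 #########################+++++#################++###+.....+###############
72 #####++#################++...+#######################+.....+##############
74 .++#+
[... 305 characters left out ...]
2 .......+###++++++++..+####++...........................+++++++############
84 ........+##################++......................................++++###
86 ........+##################++............................................+
88 .........++++#############+++.............................................
90 .........+..++++++++++++++++++............................................
92 ......+++++++++++++++++++++++++...........................................
94 .....+#+++..+++++++++++++++++++.....++....................................
96 .....++++++++++++++++++++++++++++###++....................................
98 ..........+++++.................+#++......................................
```

```bash

python3 -m crank '[[[0.04,0.01,0.72,0,0,0,1],[0.04,0.01,0.72,0,0,0,1],[0.03,0.01,0.71,0,0,0,1],[0,0,0,0,0,0,0],[0,0,0,0,0,0,-0.3]]]' 20
python3 -m crank '[[[0,0,0,0,0,0,-0.6],[0,0,0,0,0,0,-0.7]]]' 20
python3 -m crank '[[[0,0,0,0,0,0,-1],[0,0,0,0,0,0,-1],[0,0,0,0,0,0,-1]]]' 20
```

```text
clock: 3.95
ee_pos: [0.5058, -0.2909, 0.1118]
eef_rot: [-2.486, -1.92, 0.001]
wrist_force: [0.2, 0.1, 0.9]
grip_width: 0.692
grasp_force: 0.0
clock: 4.15
ee_pos: [0.5063, -0.2919, 0.1129]
eef_rot: [2.486, 1.917, 0.002]
wrist_force: [-0.1, -0.6, -0.1]
grip_width: 0.331
grasp_force: 0.0
clock: 4.45
ee_pos: [0.5055, -0.2916, 0.1116]
eef_rot: [2.488, 1.918, 0.0]
wrist_force: [0.1, 1.0, 0.5]
grip_width: -0.001
grasp_force: 0.0
```

```bash
python3 - <<'E'
from bench import bot
import cv2,numpy as np
I=[bot.read_camera(n)["color"][:,:,::-1] for n in("top","side")]
a=cv2.resize(I[0][150:214,350:414],None,fx=6.25,fy=6.25,interpolation=cv2.INTER_CUBIC);b=cv2.resize(I[1][55:151,204:268],None,fx=6.25,fy=6.25,interpolation=cv2.INTER_CUBIC)
m=np.zeros((600,800,3),np.uint8);m[:400,:400]=a;m[:600,400:]=b
cv2.imwrite("pics/g1.png",m); print(bot.get_state()["grip_width"])
E
```

```text
0.0013856899580384561
```

View pics/g1.png

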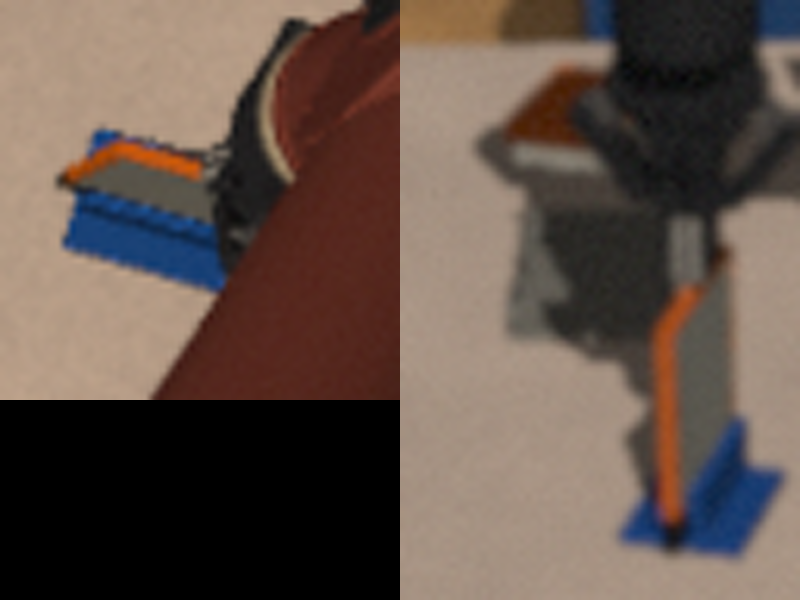

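```bash

python3 -m crank '[[[-0.15,-0.05,-1,0,0,0,-1],[0,0,0,0,0,0,1],[0,0,0,0,0,0,1],[0,0,0,0,0,0,1],[0,0,0,0,0,0,1]]]' 20
python3 -m crank '[[[0,0,0,0,0,0,1],[0,0,0.9,0,0,0,1],[0,0,0.4,0,0,0,1],[0,0,0.3,0,0,0,1],[0,0,0,0,0,0,1]]]' 20
python3 -m crank '[[[0,0,0,0,0,0,0],[0,0,0,0,0,0,-0.3],[0,0,0,0,0,0,-0.6],[0,0,0,0,0,0,-0.7],[0,0,0,0,0,0,-0.7]]]' 20
python3 -m crank '[[[0,0,0,0,0,0,-1],[0,0,0,0,0,0,-1],[0,0,0,0,0,0,-1]]]' 20
```

```text
clock: 5.05
ee_pos: [0.5016, -0.2963, 0.1505]
eef_rot: [-2.487, -1.918, 0.001]
wrist_force: [-0.2, 0.4, -0.4]
grip_width: 0.678
grasp_force: 0.0
clock: 5.55
ee_pos: [0.501, -0.2963, 0.0858]
eef_rot: [-2.486, -1.917, 0.003]
wrist_force: [-0.1, -0.3, 1.0]
grip_width: 1.001
grasp_force: 0.0
clock: 6.05
ee_pos: [0.5021, -0.2969, 0.0877]
eef_rot: [2.488, 1.918, 0.001]
wrist_force: [0.6, -0.4, -0.0]
grip_width: 0.158
grasp_force: 0.0
clock: 6.35
ee_pos: [0.5023, -0.2969, 0.0876]
eef_rot: [2.488, 1.918, 0.001]
wrist_force: [1.0, 0.0, 3.0]
grip_width: 0.088
grasp_force: 22.4
```

```bash

python3 -m crank '[[[0,0,-0.5,0,0,0,-1],[0,0,-0.7,0,0,0,-1],[0,0,-0.8,0,0,0,-1],[0,0,0,0,0,0,-1],[0,0,0,0,0,0,-1]]]' 40
python3 - <<'E'
from bench import bot
import cv2,numpy as np
I=[bot.read_camera(n)["color"][:,:,::-1] for n in("top","side")]
a=cv2.resize(I[0][150:214,350:414],None,fx=6.25,fy=6.25,interpolation=cv2.INTER_CUBIC);b=cv2.resize(I[1][55:151,204:268],None,fx=6.25,fy=6.25,interpolation=cv2.INTER_CUBIC)
m=np.zeros((600,800,3),np.uint8);m[:400,:400]=a;m[:600,400:]=b
cv2.imwrite("pics/g2.png",m); s=bot.get_state();print(s["grip_width"],s["ee_pos"],s["wrist_force"])
E
```

```text
clock: 6.85
ee_pos: [0.502, -0.2968, 0.1674]
eef_rot: [2.488, 1.918, 0.001]
wrist_force: [0.0, 0.3, -1.0]
grip_width: 0.078
grasp_force: 43.3
0.08394990359180528 [ 0.50129177 -0.29628685  0.16613829] [ 0.45366468  0.26126521 -1.45793129]
```

View pics/g2.png

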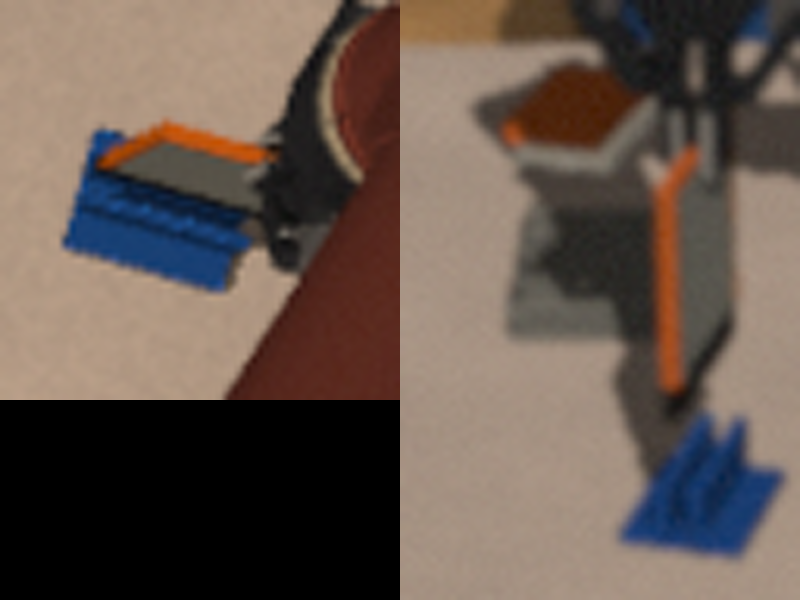

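The lifted mirror hangs straight in the gripper. The visible finger tip at about (253,84) in the full side image is roughly 26 mm above the reported TCP, which explains the first empty close. Next I move to a point in front of the stand.

```bash
python3 plan.py .59 -.02 .175 -8.8 0.3 10
```

```text
t 6.95 pos [ 0.5013 -0.2963  0.1661] wf [ 0.5  0.3 -1.5] grip 0.084 43.3 q [-0.22  0.27  0.81  1.71 -0.2   1.25  0.38]
n 10 row [0.722, 0.069, -0.034, 0.199, -0.011, -0.068]
```

```bash

python3 -m crank '[[[0.72,0.07,-0.03,0.2,-0.01,-0.07,-1],[0.72,0.07,-0.03,0.2,-0.01,-0.07,-1],[0.72,0.07,-0.03,0.2,-0.01,-0.07,-1],[0.72,0.07,-0.03,0.2,-0.01,-0.07,-1],[0.72,0.07,-0.03,0.2,-0.01,-0.07,-1]]]' >/dev/null
python3 -m crank '[[[0.72,0.07,-0.03,0.2,-0.01,-0.07,-1],[0.72,0.07,-0.03,0.2,-0.01,-0.07,-1],[0.72,0.07,-0.03,0.2,-0.01,-0.07,-1],[0.72,0.07,-0.03,0.2,-0.01,-0.07,-1],[0.72,0.07,-0.03,0.2,-0.01,-0.07,-1]]]' >/dev/null
python3 -m crank '[[[0,0,0,0,0,0,-1]]]' >/dev/null
python3 plan.py .6706 -.0142 .10 -8.8 0.3 4
```

```text
t 8.05 pos [ 0.591  -0.0156  0.172 ] wf [ 0.3  1.3 -1.3] grip 0.081 43.3 q [-0.45  0.54  0.64  1.38 -0.31  1.63  0.06]
n 4 row [0.081, 0.603, 0.283, -0.008, 0.0, 0.016]
```

```bash

python3 -m crank '[[[0.08,0.6,0.28,0,0,0.02,-1],[0.08,0.6,0.28,0,0,0.02,-1],[0.08,0.6,0.28,0,0,0.02,-1],[0.08,0.6,0.28,0,0,0.02,-1],[0,0,0,0,0,0,-1]]]'
python3 plan.py .6706 -.0142 .079 -8.8 0.3 2
```

```text
clock: 8.55
ee_pos: [0.6692, -0.0211, 0.0984]
eef_rot: [-2.209, -1.873, 0.294]
wrist_force: [-0.8, 0.0, -0.8]
grip_width: 0.086
grasp_force: 43.3
t 8.55 pos [ 0.6692 -0.0211  0.0984] wf [-0.8  0.  -0.8] grip 0.086 43.3 q [-0.35  0.76  0.61  1.21 -0.39  1.61  0.07]
n 2 row [0.088, 0.076, 0.23, -0.02, 0.004, -0.036]
```

```bash

python3 -m crank '[[[0.09,0.08,0.23,0,0,-0.03,-1],[0.09,0.08,0.2,0,0,-0.03,-1],[0,0,0,0,0,0,-1]]]'
python3 plan.py .6706 -.0142 .076 -8.8 0.3 1
python3 - <<'E'
from bench import bot
import cv2,numpy as np
I=[bot.read_camera(n)["color"][:,:,::-1] for n in("top","side")]
a=cv2.resize(I[0][90:154,262:326],None,fx=6.25,fy=6.25,interpolation=cv2.INTER_CUBIC);b=cv2.resize(I[1][115:211,155:219],None,fx=6.25,fy=6.25,interpolation=cv2.INTER_CUBIC)
m=np.zeros((600,800,3),np.uint8);m[:400,:400]=a;m[:600,400:]=b
m=np.uint8(255*(m/255.)**.6); cv2.imwrite("pics/lean.png",m)
E
```

```text
clock: 8.85
ee_pos: [0.6712, -0.0128, 0.084]
eef_rot: [-2.2, -1.886, 0.286]
wrist_force: [0.7, 0.2, -1.7]
grip_width: 0.073
grasp_force: 43.3
t 8.85 pos [ 0.6712 -0.0128  0.084 ] wf [ 0.7  0.2 -1.7] grip 0.073 43.3 q [-0.36  0.76  0.6   1.22 -0.4   1.58  0.07]
n 1 row [-0.037, 0.05, 0.195, -0.014, -0.004, 0.002]
```

```bash

python3 -m crank '[[[0,0.03,0.1,0,0,0,-1],[0,0,0,0,0,0,-1]]]' | grep -E "pos|wrist"
python3 -m crank '[[[0,0.02,0.06,0,0,0,-1],[0,0,0,0,0,0,-1]]]'| grep -E "pos|wrist"
python3 -m crank '[[[0,0.02,0.06,0,0,0,-1],[0,0,0,0,0,0,-1]]]'| grep -E "pos|wrist"
```

```text
ee_pos: [0.672, -0.014, 0.0811]
wrist_force: [-0.0, 0.9, -1.7]
ee_pos: [0.672, -0.014, 0.0783]
wrist_force: [-0.3, -1.3, -1.0]
ee_pos: [0.6729, -0.0142, 0.0772]
wrist_force: [1.0, 0.1, 6.2]
```

```bash

python3 -m crank '[[[0,0,0,0,0,0,-0.8],[0,0,0,0,0,0,-0.6],[0,0,0,0,0,0,-0.4],[0,0,0,0,0,0,-0.4],[0,0,0,0,0,0,-0.4]]]' 
python3 -m crank '[[[0,0,-0.3,0,0,0,-0.4],[0,0,-0.6,0,0,0,-0.4],[0,0,-0.9,0,0,0,-0.4],[0,0,-0.9,0,0,0,-0.4],[0,0,-0.4,0,0,0,-0.4]]]' 
python3 - <<'E'
from bench import bot
import cv2,numpy as np
I=[bot.read_camera(n)["color"][:,:,::-1] for n in("top","side")]
for n,i in zip(("top","side"),I): cv2.imwrite(f"pics/{n}1.png",i)
print(I[1].shape)
for n,i,x0,x1,y0,y1 in(("side",I[1],160,210,135,200),("top",I[0],265,330,95,145)):
    h=cv2.cvtColor(np.ascontiguousarray(i),cv2.COLOR_BGR2HSV)
    for y in range(y0,y1): print(y,''.join('O' if (h[y,x,0]<14 and h[y,x,1]>150 and h[y,x,2]>90) else '#' if h[y,x,2]<70 else '+' if h[y,x,2]<110 else '.' for x in range(x0,x1)))
E
```

```text
clock: 10.05
ee_pos: [0.6721, -0.014, 0.0759]
eef_rot: [-2.203, -1.886, 0.286]
wrist_force: [0.2, -0.1, 0.1]
grip_width: 0.3
grasp_force: 0.0
clock: 10.55
ee_pos: [0.71, -0.0202, 0.199]
eef_rot: [-2.206, -1.889, 0.281]
wrist_force: [0.1, -0.3, 0.1]
grip_width: 0.302
grasp_force: 0.0
(384, 512, 3)
135 #+++++++.+++++++++++..++++++++++++................
136 ++++++++++++++++++++.++++++++++++++...............
137 +++++++++++++++++++++++.......++++++..............
138 ...+++#+++++++++++++++........+++++++.............
139 .....+###+++++++++++++........++++++++............
140 .....+++##+++++++++++++...OOO.++++++++............
141 ......++++++++++++++++++.OOOO.++++++++............
142 .......++++....+++++++++.OOO..++++++..............
143 ........++.......+++++++.OO...++++................
144 ...................++++.OO........................
145 ....................++.OOO..++....................
146 ......................OOO..+++....................
147 ......................OOO..+++....................
148 ......................OO...+++....................
149 .....................OO..+++
[... 5567 characters left out ...]

135 .........OOOOOOOOOOOOOOOOOOOOOOOOOOOOOO+++++++###########++++....
136 .........OOOOOOOOOOOOOOOOOOOOOOOOOOOOOO+++++++###########+.......
137 .........OOOOOOOOOOOOOOOOOOOOOOOOOOOOOO++++++###########+........
138 ........OOOOOOOOOOOOOOOOOOOOOOOOOOOOOO+++++++###########.........
139 ........OOOOOOOOOOOOOOOOOOOOOOOOOOOOOOO++++++###########.........
140 ........OOOOOOOOOOOOOOOOOOOOOOOOOOOOOO+++++++##########+.........
141 ........OOOOOOOOOOOOOOOOOOOOOOOOOOOOOO+++++++##########+.........
142 ........OOOOOOOOOOOOOOOOOOOOOOOOOOOOO+++++++###########..........
143 .......OOOOOOOOOOOOOOOOOOOOOOOOOOOOOOO++++++###########..........
144 .......OOOOOOOOOOOOOOOOOOOOOOOOOOOOOO+++++++###########..........
```

```bash
python3 - <<'E'
from geo import *
loc=np.array([[0,.055,.13],[0,-.055,.13],[0,.055,.02]]); px=np.array([[176.5,161.5],[187,140.5],[192.,190]])
def pr(v): return proj("side",(R.from_euler("z",v[2])*R.from_euler("y",v[3])).apply(loc)+[v[0],v[1],0])
s=least_squares(lambda v:(pr(v)-px).ravel(),[.647,-.01,-.15,.3]); print(s.x,s.fun.round(1))
F=np.array([.679,-.0155]); c,n=np.cos(-.153),np.sin(-.153); d=s.x[:2]-F; print(c*d[0]+n*d[1],-n*d[0]+c*d[1])
E
python3 plan.py .4548 -.0285 .2 -87 0
```

```text
[ 0.64970205 -0.00603989 -0.12021897  0.32453274] [-0.2 -1.3 -0.3 -0.5  0.5  1.6]
-0.030397461017010408 0.004884476612748552
t 10.65 pos [ 0.7101 -0.0204  0.198 ] wf [-0.4  0.4  0.2] grip 0.295 0.0 q [-0.29  0.79  0.62  0.93 -0.41  1.82  0.04]
n 10 row [-0.495, -0.474, 0.09, -0.165, 0.134, 0.902]
```

```bash

python3 -m crank '[[[0,-0.3,-0.8,0,0,0,-0.4],[0,-0.6,-0.3,0,0,0,0]]]' >/dev/null
python3 plan.py .455 -.0315 .15 -87 0 11
```

```text
t 10.85 pos [ 0.6876 -0.0168  0.2471] wf [-0.4 -0.   1.2] grip 0.457 0.0 q [-0.31  0.73  0.63  0.93 -0.39  1.88  0.03]
n 11 row [-0.409, -0.34, 0.296, -0.153, 0.125, 0.82]
```

```bash

python3 -m crank '[[[-0.41,-0.34,0.3,-0.153,0.125,0.82,0.4],[-0.41,-0.34,0.3,-0.153,0.125,0.82,0.7],[-0.41,-0.34,0.3,-0.153,0.125,0.82,1],[-0.41,-0.34,0.3,-0.153,0.125,0.82,1],[-0.41,-0.34,0.3,-0.153,0.125,0.82,1]]]' >/dev/null
python3 -m crank '[[[-0.41,-0.34,0.3,-0.153,0.125,0.82,1],[-0.41,-0.34,0.3,-0.153,0.125,0.82,1],[-0.41,-0.34,0.3,-0.153,0.125,0.82,1],[-0.41,-0.34,0.3,-0.153,0.125,0.82,1],[-0.41,-0.34,0.3,-0.153,0.125,0.82,1]]]' >/dev/null
python3 -m crank '[[[-0.41,-0.34,0.3,-0.153,0.125,0.82,1],[0,0,0,0,0,0,1],[0,0,0,0,0,0,1]]]' >/dev/null
python3 plan.py .455 -.0315 .05 -87 0 3
```

```text
t 12.15 pos [ 0.4567 -0.0325  0.1499] wf [ 0.8 -0.8  0.3] grip 1.001 0.0 q [-0.94 -0.1   0.89  2.01  0.07  1.2  -1.57]
n 3 row [-0.012, -0.006, 0.833, -0.013, 0.006, 0.053]
```

```bash

python3 -m crank '[[[-0.01,0,0.83,-0.01,0.01,0.05,1],[-0.01,0,0.83,-0.01,0,0.05,1],[-0.01,0,0.83,-0.01,0,0.05,1],[0,0,0,0,0,0,1]]]' |grep -E "pos|wrist"
python3 plan.py .455 -.0315 .02 -87 0 2
python3 - <<'E'
from bench import bot
from geo import *
import cv2
I=bot.read_camera("side")["color"][:,:,::-1].copy(); cv2.imwrite("pics/side2.png",I)
p=bot.get_state()["ee_pos"]
for dy in(-.05,.05):
  print(dy,[proj("side",p+[0,dy,b])[0].round(0).tolist() for b in(0,.013,.026,.039)])
g=I.max(2)
S=cv2.imread("pics/side0.png"); d=np.abs(I.astype(int)-S).max(2)
for y in range(128,186): print(y,''.join(('#' if d[y,x]>50 else '+' if d[y,x]>25 else '.') for x in range(240,300)),''.join('B' if g[y,x]<60 else 'm' if g[y,x]<110 else '.' for x in range(240,300)))
E
```

```text
ee_pos: [0.4536, -0.0345, 0.0474]
wrist_force: [-1.0, 0.1, 1.1]
t 12.55 pos [ 0.4536 -0.0345  0.0474] wf [-1.   0.1  1.1] grip 0.993 0.0 q [-0.91  0.1   0.94  2.13 -0.09  0.97 -1.44]
n 2 row [0.022, -0.037, 0.343, 0.015, 0.025, -0.007]
-0.05 [[265.0, 158.0], [265.0, 154.0], [265.0, 150.0], [265.0, 147.0]]
0.05 [[265.0, 176.0], [265.0, 173.0], [265.0, 169.0], [265.0, 165.0]]
128 #+...###########+++##############........................... mmmmmmBBBBBBBBBBBBBBBBBBBBBBBBBm............................
129 #+...###########+++##############........................... mmmmmBBBBBBBBBBBBBBBBBBBBBBBBBBm............................
130 ##+..##########++++##############........................... mmmmmBBBBBBBBBBBBBBBBBBBBBBBBBBm............................
131 ##+..#########++++###############+.......................... mmmmBBBBBBBBBBBBBBBBBBBBBmmBBBBmm...........................
132 ##+.+#########++++###############........................... mmmBBBBBBBBBBBBBBBBBBBBBBmmmBBBm............................
133 ###++########++++################........................... mmmBBBBBBBBBBBBBBBBBBBBBBmmm
[... 5884 characters left out ...]
######### ................................................m...........
181 ..............................................##+########### ............................................................
182 ..............................................##+########### ............................................................
183 ..............................................############## ............................................................
184 .............................................+############## ............................................................
185 .............................................+############## ............................................................
```

```bash

python3 -m crank '[[[0.02,-0.04,0.5,0.01,0.02,0,1],[0.02,-0.03,0.5,0.01,0.02,0,1]]]' |grep -E "pos|wrist"
python3 -m crank '[[[0,0,0.15,0,0,0,1],[0,0,0.1,0,0,0,1]]]' |grep -E "pos|wrist"
python3 -m crank '[[[0,0,0.1,0,0,0,1],[0,0,0,0,0,0,1]]]' |grep -E "pos|wrist"
python3 plan.py .455 -.0315 -.01 -87 0 1
```

```text
ee_pos: [0.4598, -0.0301, 0.0121]
wrist_force: [-0.1, 0.4, 0.5]
ee_pos: [0.4582, -0.0304, 0.0013]
wrist_force: [0.4, 1.0, -0.1]
ee_pos: [0.4577, -0.03, -0.0031]
wrist_force: [-0.6, -0.5, 0.3]
t 13.2 pos [ 0.4577 -0.03   -0.0031] wf [-0.6 -0.5  0.3] grip 1.001 0.0 q [-0.85  0.22  0.91  2.17 -0.24  0.84 -1.32]
n 1 row [-0.071, 0.034, 0.171, -0.019, -0.036, -0.018]
```

```bash

python3 -m crank '[[[-0.07,0.03,0.12,0,-0.02,0,1],[0,0,0.08,0,-0.01,0,1],[0,0,0,0,0,0,0.5]]]' 20|grep -E "pos|wrist"
python3 -m crank '[[[0,0,0,0,0,0,0.35],[0,0,0,0,0,0,0.28]]]' 20|grep -E "wrist|gr"
python3 -m crank '[[[0,0,0,0,0,0,0.24],[0,0,0,0,0,0,0.24],[0,0,0,0,0,0,0.24]]]' 20

```

```text
ee_pos: [0.4542, -0.0314, -0.012]
wrist_force: [0.2, -0.3, -0.2]
wrist_force: [-0.4, -1.0, 3.2]
grip_width: 0.641
grasp_force: 4.8
clock: 14.0
ee_pos: [0.455, -0.0312, -0.0112]
eef_rot: [-3.138, -0.078, -0.001]
wrist_force: [-2.2, 1.4, 7.5]
grip_width: 0.623
grasp_force: 6.5
```

```bash

python3 -m crank '[[[0,0,-0.15,0,0,0,0.24],[0,0,-0.3,0,0,0,0.24],[0,0,-0.5,0,0,0,0.24],[0,0,-0.7,0,0,0,0.24],[0,0,0,0,0,0,0.24]]]' 20
python3 - <<'E'
from bench import bot
from geo import *
import cv2
for n,(x0,x1,y0,y1) in(("side",(222,300,140,178)),("top",(280,325,140,205))):
    I=bot.read_camera(n)["color"][:,:,::-1].copy(); cv2.imwrite(f"pics/{n}3.png",I); h=cv2.cvtColor(I,cv2.COLOR_BGR2HSV)
    for y in range(y0,y1):
        print(y,''.join('R' if (a<6 or a>174) and s>150 and v>80 else 'O' if 6<=a<15 and s>150 and v>80 else 'Y' if 15<=a<28 and s>150 else 'W' if s<45 and v>130 else '#' if v<70 else '.' for a,s,v in h[y,x0:x1]))
E
```

```text
clock: 14.5
ee_pos: [0.4566, -0.0316, 0.0572]
eef_rot: [-3.137, -0.077, -0.007]
wrist_force: [0.3, 0.3, -0.7]
grip_width: 0.621
grasp_force: 4.0
140 ................W...############################..............................
141 ................W...############################..............................
142 .................W....###..####################...............................
143 ...............W.WWW...............############..WW.WWWWWWWW.WWWWWWWWW.W......
144 ................WWWWWWWWWWWWWWWWWW....#########.WWWWWWWWWWWWWWWWWWWWWWW...W.W.
145 .......OOOOOOO..WWWWWWWWWWWWWWWWWW....#########.WWWWWWWWWWWWWWWWWWWWWWW...WWWW
146 .......OOOOOOOO..WWWWWWWWWWWWWWWWW....#########..WWWWWWWWWWWWWWWWWWWWWW...WWWW
147 .......OOOOOOOO..WWWWWWWWWWWWWWWWW....#########..WWWWWWWWWWWWWWWWWWW......WW..
148 .......OOOOOOO...W.W..W.W.WWWWWWWW....##########.WW..W...W...WW.W.........W...
149 .....................................###########..........................W...
150 ........................................#######.........................WWWW..
151 ......................................
[... 4748 characters left out ...]

191 ...#.......##RRRROO.#RRR#RRRORRRRRRR.....####
192 ...##########RRRRRR.#ROO.ROOORRORRRR....#####
193 .############RRRORR.#RRORRRROORRRORR....#####
194 .######.####R.RRORR#.RRORRRRORORORRR.....####
195 ...###...###.RRROOR#.RORRRORRRROORRR....#####
196 ...........YORRROOR#RORRRRORRRRRRRRR.....####
197 ...........YORRRROO#ORRRRRRORRORORRR.....####
198 ...........YOORRROR#ORRRRRRORORORRRO.....####
199 ...........YORRRORR#RRRORRRRRRRRRRRR.....####
200 ...........YOROORRRRROORRRORRORRRRRR.....####
201 ...........YORRRROROORRRRRORRROORRRR.....####
202 ...........YRRROOROROOOORROOORROORRR.....####
203 ...........YRRROROROORRRRRRORRRRORRR.....####
204 ...........YRRROORRORRORRROOORRROOOR.....####
```

```bash
python3 plan.py .4202 .270 .062 -58 0 10; python3 - <<'E'
from geo import *
for n,px,z in(("cleaner cap",[193,121],.11),("screwdriver",[148,170],.01),("driver tip",[139,140],.01)):
  print(n,fit([("top",[0,0,0],px)],[.5,.2,z,0],(1,1,0,0))[0])
E
```

```text
t 14.6 pos [ 0.4549 -0.031   0.0548] wf [ 0.   0.2 -0.9] grip 0.622 4.0 q [-0.94  0.08  0.96  2.12 -0.08  0.97 -1.45]
n 10 row [0.125, -0.756, -0.016, -0.002, -0.002, -0.339]
cleaner cap [0.6816 0.3236 0.11   0.    ]
screwdriver [0.5299 0.4949 0.01   0.    ]
driver tip [0.6365 0.5325 0.01   0.    ]
```

```bash

python3 -m crank '[[[0.12,-0.76,-0.02,0,0,-0.34,0.24],[0.12,-0.76,-0.02,0,0,-0.34,0.24],[0.12,-0.76,-0.02,0,0,-0.34,0.24],[0.12,-0.76,-0.02,0,0,-0.34,0.24],[0.12,-0.76,-0.02,0,0,-0.34,0.24]]]' >/dev/null
python3 -m crank '[[[0.12,-0.76,-0.02,0,0,-0.34,0.24],[0.12,-0.76,-0.02,0,0,-0.34,0.24],[0.12,-0.76,-0.02,0,0,-0.34,0.24],[0.12,-0.76,-0.02,0,0,-0.34,0.24],[0.12,-0.76,-0.02,0,0,-0.34,0.24]]]' >/dev/null
python3 -m crank '[[[0,0,0,0,0,0,0.24],[0,0,0,0,0,0,0.24]]]'
python3 plan.py .4202 .270 .062 -58 0 1
python3 - <<'E'
from bench import bot
from geo import *
import cv2
I={n:bot.read_camera(n)["color"][:,:,::-1].copy() for n in("top","side")}
for n in I: cv2.imwrite(f"pics/{n}4.png",I[n])
a=cv2.resize(I["top"][155:205,175:225],(400,400),interpolation=cv2.INTER_CUBIC)
b=cv2.resize(I["side"][215:285,220:270],(400,560),interpolation=cv2.INTER_CUBIC)
m=np.zeros((560,800,3),np.uint8);m[:400,:400]=a;m[:,400:]=b;cv2.imwrite("pics/jaw.png",m)
E
```

```text
clock: 15.8
ee_pos: [0.4166, 0.2704, 0.062]
eef_rot: [-3.018, -0.869, 0.001]
wrist_force: [1.0, -0.3, -0.2]
grip_width: 0.621
grasp_force: 4.0
t 15.8 pos [0.4166 0.2704 0.062 ] wf [ 1.  -0.3 -0.2] grip 0.621 4.0 q [-1.27  0.16  0.67  2.02 -0.12  1.   -1.56]
n 1 row [0.071, 0.058, -0.001, -0.008, 0.004, 0.014]
```

View pics/jaw.png

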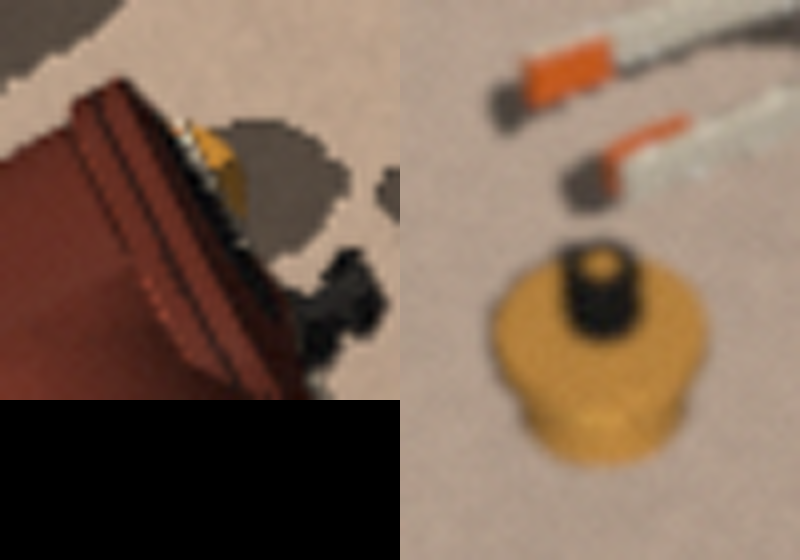

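```bash
python3 - <<'E'
from geo import *
rp=proj("side",[[.4975,.316,.056]])[0]; corr=np.array([245,247.9])-rp; print("corr",corr)
S=lambda u,v:np.array([220+(u-400)/8,215+v/8])-corr
P=R.from_rotvec([-3.018,-.869,.001]); hx=P.apply([1,0,0]); yaw=np.arctan2(hx[1],hx[0]); print("yaw",np.degrees(yaw), "tilt", hx[2])
lat=.0034; o=np.array([.4166,.2704,.107])+lat*np.array([-np.sin(yaw),np.cos(yaw),0])
lm=[("side",[.103,.012,.015],S(605,157)),("side",[.077,.012,.015],S(690,119)),("side",[.103,-.027,.015],S(525,62)),("side",[.103,-.027,.001],S(530,108)),("side",[.077,-.024,.015],S(610,40)),("side",[.077,-.024,.001],S(612,82))]
for fr in((0,0,0,0),(1,1,0,0),(1,1,0,1),(1,1,1,0)):
    try: f=fit(lm,[*o,yaw],fr)
    except Exception: 
        f=([*o,yaw],np.array([proj("side",R.from_euler("z",yaw).apply(l)+o)[0]-p for _,l,p in lm]).round(1))
    print(fr,np.round(f[0],4),f[1].tolist())
    x=f[0]; d=R.from_euler("z",-x[3]).apply(np.array([.4975,.316,0])-[x[0],x[1],0]); print("   roller in tongs",d.round(4))
E
```

```text
corr [-0.61211156  1.14470148]
yaw 32.12636060680607 tilt -0.00034247180475246715
(0, 0, 0, 0) [0.4148 0.2733 0.107  0.5607] [[-1.2, -1.6], [-1.8, -0.9], [0.4, 0.7], [0.1, -0.4], [0.3, 0.3], [0.2, -0.3]]
   roller in tongs [ 0.0927 -0.0078  0.    ]
(1, 1, 0, 0) [0.4143 0.2746 0.107  0.5607] [[-1.0, -1.2], [-1.6, -0.5], [0.6, 1.1], [0.2, -0.0], [0.5, 0.7], [0.4, 0.1]]
   roller in tongs [ 0.0925 -0.0092  0.    ]
(1, 1, 0, 1) [0.4162 0.2702 0.107  0.6145] [[-0.2, -1.2], [-1.1, -0.9], [0.6, 1.4], [0.2, 0.3], [0.2, 0.6], [0.1, -0.0]]
   roller in tongs [ 0.0928 -0.0095  0.    ]
(1, 1, 1, 0) [0.408  0.3562 0.177  0.5607] [[-0.7, -0.5], [-0.2, -0.2], [-0.1, 0.7], [-0.4, 0.1], [0.9, 0.0], [0.9, -0.1]]
   roller in tongs [ 0.0544 -0.0816  0.    ]
```

The side view shows the jaws straddling the roller: pads at about (570,75) and (650,145) in the crop, roller top at (600,262). The fit puts the roller about 1 mm from the middle of the gap, so I descend.

```bash

python3 -m crank '[[[0.04,0.03,0.4,0,0,0,0.24],[0,0.03,0.4,0,0,0,0.24],[0,0,0.3,0,0,0,0.24],[0,0,0.2,0,0,0,0.24],[0,0,0,0,0,0,0.24]]]'|grep -E "pos|wrist|gr"
python3 -m crank '[[[0,0,0.2,0,0,0,0.24],[0,0,0.1,0,0,0,0.24],[0,0,0.06,0,0,0,0.24],[0,0,0,0,0,0,0.24]]]'|grep -E "pos|wrist|gr"
python3 plan.py .4202 .270 -.006 -58 0 1
python3 - <<'E'
from bench import bot
import cv2
I=bot.read_camera("side")["color"][:,:,::-1].copy(); cv2.imwrite("pics/side5.png",I); h=cv2.cvtColor(I,cv2.COLOR_BGR2HSV)
for y in range(232,275): print(y,''.join('O' if a<13 and s>150 and v>80 else 'Y' if 13<=a<28 and s>130 else 'W' if s<45 and v>130 else '#' if v<70 else '.' for a,s,v in h[y,222:285]))
E
```

```text
ee_pos: [0.4195, 0.2686, 0.0101]
wrist_force: [0.5, -1.1, -1.8]
grip_width: 0.623
grasp_force: 4.0
ee_pos: [0.4198, 0.2696, -0.0035]
wrist_force: [1.5, 0.5, -0.7]
grip_width: 0.621
grasp_force: 4.0
t 16.8 pos [ 0.4198  0.2696 -0.0035] wf [ 1.5  0.5 -0.7] grip 0.621 4.0 q [-1.23  0.27  0.64  2.07 -0.22  0.86 -1.47]
n 1 row [0.013, -0.004, 0.062, -0.013, -0.007, 0.007]
232 ........................................WWWWWWW..OOOOOO....####
233 .......................................WWWWWWWW..OOOOOO...#####
234 ...................................WWWWWWWWWWWW..OOOOOO...#####
235 ................................WWWWWWWWWWWWWWW..OOOOOO...#####
236 ..............................WWWWWWWWWWWWWWWW...OOOOOO...#####
237 ............................WWWWWWWWWWWWWWWWW........O....#####
238 ........................WWWWWWWWWWWWWWW....................####
239 .........................WWWWWWWWWWWWW........................#
240 .........................WWWWWWWWWWW..........................#
241 ..........................WWWW.WW.......................O......
242 ...................OOOOO..WWW.................
[... 1493 characters left out ...]
....................
265 ..............YYYYYYYYYYYYYYYYYYY..............................
266 ..............YYYYYYYYYYYYYYYYYYY..............................
267 ..............YYYYYYYYYYYYYYYYYYY..............................
268 ...............YYYYYYYYYYYYYYYYY...............................
269 ...............YYYYYYYYYYYYYYYY................................
270 ................YYYYYYYYYYYYYY.................................
271 .................YYYYYYYYYYYY..................................
272 ....................YYYYYYY....................................
273 ...............................................................
274 ...............................................................
```

```bash

python3 -m crank '[[[0,0.05,0.08,0,0,0,0.24],[0,0,0,0,0,0,0.24]]]' 22|grep -E "pos|wrist|gr"
python3 -m crank '[[[0,0,0,0,0,0,0.18],[0,0,0,0,0,0,0.12],[0,0,0,0,0,0,0.08]]]' 22|grep -E "pos|wrist|gr"
python3 -m crank '[[[0,0,0,0,0,0,0],[0,0,0,0,0,0,-0.1],[0,0,0,0,0,0,-0.1],[0,0,0,0,0,0,-0.1]]]' 22|grep -E "pos|wrist|gr"
```

```text
ee_pos: [0.4211, 0.2677, -0.0067]
wrist_force: [-0.5, 0.1, -0.9]
grip_width: 0.62
grasp_force: 4.0
ee_pos: [0.4211, 0.268, -0.0065]
wrist_force: [-0.3, 0.8, -1.5]
grip_width: 0.54
grasp_force: 6.8
ee_pos: [0.4211, 0.268, -0.0065]
wrist_force: [0.1, -0.1, -0.7]
grip_width: 0.527
grasp_force: 22.5
```

```bash

python3 -m crank '[[[0,0,-0.15,0,0,0,-0.1],[0,0,-0.3,0,0,0,-0.1],[0,0,-0.5,0,0,0,-0.1],[0,0,-0.5,0,0,0,-0.1],[0,0,0,0,0,0,-0.1]]]' 22
python3 - <<'E'
from bench import bot
import cv2
I=bot.read_camera("side")["color"][:,:,::-1].copy(); cv2.imwrite("pics/side6.png",I); h=cv2.cvtColor(I,cv2.COLOR_BGR2HSV)
for y in range(218,275): print(y,''.join('O' if a<13 and s>150 and v>80 else 'Y' if 13<=a<28 and s>130 else 'W' if s<45 and v>130 else '#' if v<70 else '.' for a,s,v in h[y,222:285]))
E
python3 plan.py .50 .0118 .085 -98.8 0
```

```text
clock: 18.25
ee_pos: [0.4227, 0.269, 0.0546]
eef_rot: [-3.015, -0.866, -0.007]
wrist_force: [0.5, 1.0, -1.6]
grip_width: 0.531
grasp_force: 22.7
218 ..................................WWWWWWWWWWWWW..OOOOOO..######
219 ..............................WWWWWWWWWWWWWWWW...OOOOOO......##
220 .............................WWWWWWWWWWWWWW..................##
221 ..........................W.WWWWWWWWWWWWW....................##
222 .........................WWWWWWWWWWWWWW...............OOO....##
223 .........................WWWWWWWWWWWWW...............OOOO....##
224 ..................W.......WWWWWWWW................W...OOO....##
225 ..........................WWWWWW...............WWWW...OOO....##
226 .....................OOO..WWW.................WWWWWW..OOO....##
227 ....................YYYY....................WWWWWWW...OOO....##
228 ...............OOOYYYYYYY#..............WWWWWWWWWWWW..O......##
229 ..............OOOOYYYYYYY#.............WWWWWWWWWWWW........W...
230 .............OOOOO#YYYYYY#........WW.WWWWWWWWWWWWW.........WW..
231 ..............OOOO###YY###.......WWWWWWWWWWWWWWWW..............
232
[... 2390 characters left out ...]
.....YYYYYYYYYYYYYYYYYYY..............................
268 ...............YYYYYYYYYYYYYYYYY...............................
269 ...............YYYYYYYYYYYYYYYY................................
270 ................YYYYYYYYYYYYYY.................................
271 .................YYYYYYYYYYYY..................................
272 ....................YYYYYYY....................................
273 ...............................................................
274 ...............................................................
t 18.3 pos [0.4219 0.2687 0.0532] wf [-1.2 -0.2 -1.2] grip 0.524 22.7 q [-1.26  0.18  0.67  2.02 -0.14  0.98 -1.54]
n 8 row [0.041, 0.856, -0.101, -0.004, -0.002, 0.594]
```

```bash
python3 plan.py .5006 .012 .045 -98.8 0 15
```

```text
t 18.3 pos [0.4219 0.2687 0.0532] wf [-1.2 -0.2 -1.2] grip 0.524 22.7 q [-1.26  0.18  0.67  2.02 -0.14  0.98 -1.54]
n 15 row [0.032, 0.456, 0.013, -0.002, -0.001, 0.317]
```

```bash

python3 -m crank '[[[0.03,0.2,0,0,0,0.15,-0.1],[0.03,0.4,0.01,0,0,0.3,-0.1],[0.03,0.46,0.01,0,0,0.32,-0.1],[0.03,0.46,0.01,0,0,0.32,-0.1],[0.03,0.46,0.01,0,0,0.32,-0.1]]]' 22 | grep gr
python3 -m crank '[[[0.03,0.46,0.01,0,0,0.32,-0.1],[0.03,0.46,0.01,0,0,0.32,-0.1],[0.03,0.46,0.01,0,0,0.32,-0.1],[0.03,0.46,0.01,0,0,0.32,-0.1],[0.03,0.46,0.01,0,0,0.32,-0.1]]]' 22 | grep gr
python3 plan.py .5006 .012 .045 -98.8 0 6
```

```text
grip_width: 0.525
grasp_force: 22.7
grip_width: 0.524
grasp_force: 22.7
t 19.3 pos [0.4915 0.1114 0.0475] wf [ 0.6 -0.1 -0.6] grip 0.524 22.7 q [-1.06  0.22  0.84  2.02 -0.2   0.98 -1.58]
n 6 row [0.04, 0.415, 0.01, -0.003, -0.0, 0.286]
```

```bash

python3 -m crank '[[[0.04,0.42,0.01,0,0,0.29,-0.1],[0.04,0.42,0.01,0,0,0.29,-0.1],[0.04,0.42,0.01,0,0,0.29,-0.1],[0.04,0.42,0.01,0,0,0.29,-0.1],[0.04,0.42,0.01,0,0,0.29,-0.1]]]' 22 | grep gr
python3 -m crank '[[[0.02,0.3,0.01,0,0,0.2,-0.1],[0.01,0.12,0,0,0,0.09,-0.1],[0,0,0,0,0,0,-0.1],[0,0,0,0,0,0,-0.1],[0,0,0,0,0,0,-0.1]]]' 22 
python3 plan.py .5006 .012 .045 -98.8 0 1
python3 - <<'E'
from bench import bot
from geo import *
import cv2
I=bot.read_camera("side")["color"][:,:,::-1].copy(); h=cv2.cvtColor(I,cv2.COLOR_BGR2HSV)
for y in range(130,200): print(y,''.join('O' if a<13 and s>150 and v>80 else 'Y' if 13<=a<28 and s>130 else 'W' if s<45 and v>130 else '#' if v<70 else '.' for a,s,v in h[y,160:275]))
print("expected roller top/bottom centre",proj("side",[[.592,-.002,.107],[.592,-.002,.085]]))
E
```

```text
grip_width: 0.528
grasp_force: 22.7
clock: 20.3
ee_pos: [0.5001, 0.0133, 0.0448]
eef_rot: [-3.13, 0.238, 0.0]
wrist_force: [0.2, 0.2, -0.4]
grip_width: 0.531
grasp_force: 22.7
t 20.3 pos [0.5001 0.0133 0.0448] wf [ 0.2  0.2 -0.4] grip 0.531 22.7 q [-0.94  0.24  0.93  2.03 -0.24  0.97 -1.61]
n 1 row [0.017, 0.03, -0.005, -0.018, 0.003, 0.014]
130 ..........................................................................##########################...............
131 ...........................................................................########################................
132 ............................................................................######################.................
133 .............................................................................####################........W.........
134 ................W...W.........................................................###################.......W..........
135 ................W..W............................................................#################.......W..........
136 ................................
[... 7036 characters left out ...]
.......
195 ...................................................................................................................
196 ...................................................................................................................
197 ...................................................................................................................
198 ...................................................................................................................
199 ...................................................................................................................
expected roller top/bottom centre [[216.51851576 156.21578089]
 [217.04408576 162.73271378]]
```

```bash
python3 -m crank '[[[0,0,0,0,0,0,-0.1],[0,0,0,0,0,0,-0.1],[0,0,0,0,0,0,-0.1]]]' 22; python3 -c "
from bench import bot
print(bot.finish_job())"
```

```text
clock: 20.65
ee_pos: [0.5001, 0.0126, 0.0448]
eef_rot: [-3.13, 0.239, 0.0]
wrist_force: [0.1, 1.1, -1.5]
grip_width: 0.527
grasp_force: 22.7
the job is handed in; nothing more can be done
None
```

I handed the job in at about 20.7 s without a verdict coming back; in the last side image the mirror leaned against the block at about 0.32 rad, and the tongs held the roller about 7 cm in front of it, its underside about 85 mm up.

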